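# Drag the orange tote out of a low rack with the pull hook

### The arm

A 7-joint arm with a two-finger parallel gripper is mounted at the origin on a cart in front of the work surface, level with it; the furniture and walls round the work are solid. World frame = base frame: x ahead of the robot, y to its left, z up, the work surface at z = 0. Lengths are in mm, angles in rad, forces in N, time in s.
With the tool pointing down it reaches from about 400 to 875 mm from the base axis. Payload 19.3 kg.
Tool frame: the origin (TCP) lies at the very end of the fingers, on their centre line; the grasp point (between the pads) lies 19 mm behind it (grip_point_offset is the z of the grasp point in the tool frame, in mm); z points along the fingers, x is the direction in which the jaws open and shut, and the axes are right-handed (so a half turn about z gives the same grasp; the last joint's range is limited). The gripper opens to 85 mm and grips with 20 to 120 N. Pads are 22 mm wide; open, the fingers measure 114 mm over their backs; the gripper's body (76 mm by 85 mm) begins 54 mm behind the grasp point. The pads swing forward as they close: fully open they stand 13 mm farther back than shut.
Start: joints at [1.227, 0.521, -0.036, 1.599, 0.021, 1.021, -0.113], TCP at [168.967, -601.718, 231.291] pointing down, gripper open.
Joint ranges: [-2.91, 2.91], [-0.3, 2.13], [-1.5, 1.42], [0.17, 2.43], [-1.26, 4.41], [0.16, 1.93], [-2.52, 2.52]. Speed limits (rad/s): [1.89, 1.89, 2.39, 2.39, 3.01, 3.01, 3.01].

### API

Orientations are given as a 3x3 rotation matrix whose columns are the frame's x, y, z axes.
In Python, from workcell import movep, movel, goto_joints, open_gripper, clamp, wait, inverse_kinematics, read_state, camera, PlanningError, finish_job, grip_point_offset gives the robot as it stands. Calls block until the motion is done:
- movep(position, orientation): joint-space move of the TCP to a pose.
- movel(position, frame=None, max_speed=150, guard=None): straight line of the TCP; frame=None keeps the orientation; max_speed is the mean speed in mm/s. With guard (N) it stops when the force on the tool has changed by that much, and returns True; else False.
- goto_joints(angles): joint-space move.
- open_gripper() and clamp(): open the fingers fully, or close them until they stop; the grip force is fixed at half the most.
- wait(seconds).
- inverse_kinematics(position, orientation): joint angles nearest the present ones, or None.
- read_state(): the state.
- camera(name): name is "scene" or "top" or "wrist"; returns a dict with "image" (400x640x3 uint8, blue, green, red), "range_z" (400x640 float32, mm along the optical axis (not along the pixel's ray), 0 where there is no reading), "fx", "fy", "cx", "cy" (pixels), "dist_coeffs" ([k1, k2, p1, p2, k3] as OpenCV has them; the pictures are not rectified), "cam_to_world" (4x4, takes a point from camera to world coordinates). Camera axes: x right, y up, looking along -z (the intrinsics and any distortion apply to the point x, -y, -z); pixel columns grow to the right and rows downward; lengths in mm; the calibration is good to about 2 mm. A picture is of the moment at which its call begins.
A pose or a line that the arm cannot do raises PlanningError and nothing moves.
- finish_job(): hands the job in, once; it reports no verdict.
The state is a dict: "time": time; "qpos": joint angles; "qvel": joint speeds; "joint_efforts": joint torques, N m; "eef_pos": TCP position; "tool_rot": TCP orientation; "ft_force": force on the tool from outside, world axes, zero at the start; "torque": the same for the moment, N m; "finger_gap": finger opening in mm.
Only numpy, scipy, OpenCV 4.12 (cv2) and the standard library are available. Lean on these libraries where they do the work, as an engineer would, in place of code of your own. Each camera call takes 0.05 s, during which the arm holds its last target. There are 200 camera calls.

### The job

The orange tote stands too deep in the low rack for a hand. Draw the pull hook out of its holster, take it afresh by its green grip, hook its blade over the tote's front lip and drag the tote forward until the lip stands about 5 cm in front of the rack, with the clipper blade still in it. Do not touch the orange tote with the robot itself, leave the grey tote where it is, and finally lay the hook down on the open table, wholly in front of the rack and off the tote.

Things in the scene. Friction and masses are not known exactly. Their poses are not given: they have to be found in the camera images.
- rack: low grey sheet-steel rack fixed on the table, 215 (x) x 223 (y) x 140 mm, no floor: two bays, 104 mm wide and 135 mm high, centred at y = +54.5 and -54.5 mm, open only at the front (-x, roughly towards the robot; it is turned a little). A 12 mm upstand on the roof's front edge, a parts case on top. Origin: on the table under its middle.
- rack_front (a point): point on the table in the plane of the rack's open front, midway across; axes as the rack's (-x is out of the bays). Beside the clear table before the rack stand, fixed, a grey grinder on the robot's right (260 mm high, at y below 0.08 m, x 0.40 to 0.63 m) and a vice on its left (110 mm high, at y above 0.37 m, x below 0.44 m); go over them. The table between them is open down to x = 0.36 m.
- tote_orange: loose orange open box 100 (x) x 80 (y) x 50 mm, about 0.3 kg, on the table in either bay, lip 50 to 85 mm behind the rack's front. Walls and floor 3 mm; inner face of the front wall at x = -47 mm. A 4 mm thick rim runs round the top; at the front it is a lip reaching 8 mm out. Origin: middle of its underside; -x is its front.
- tote_orange_lip (a point): middle of the front edge of the orange tote's lip, at x = -58 mm, z = 50 mm of the tote
- tote_grey: the same tote in grey, in the other bay; to be left alone. Origin as the orange one's.
- blade_a: small steel clipper blade 32 x 44 x 8 mm lying loose on the floor of the orange tote, near its middle; origin: middle of its underside
- holster: white fixed tunnel without a floor, 115 (x) x 42 x 48 mm, low screw flanges at its sides (64 mm over both); inside 34 mm wide, 44 mm high; open at its own +x end, 55 mm from the origin, closed behind. Origin: on the table, about under the middle of the stowed hook's grip. Its +x points roughly to the robot's right.
- pull_hook: loose pull hook, 0.16 kg, 219 mm long, lying on the table, grip inside the holster, shank and blade sticking out. Origin: under the middle of the grip, at its underside; +x along the shank to the blade, z up. Steel shank: 10 x 10 mm bar, x = 54 to 170 mm, z = 26 to 36 mm. It rests steadily on grip and blade foot. Held by the shank it is too short to reach the tote.
- hook_grip (a point): centre of the hook's green, black-ribbed grip: 90 mm long (x = -45 to +45 mm of the hook), 24 mm wide, 36 mm high (this point is 18 mm above its underside)
- hook_foot (a point): middle of the lower edge of the hook's blade (x = 172 mm, z = 0 of the hook), a steel plate 4 mm thick and 44 mm wide that reaches from the shank's top down to the level of the grip's underside, 26 mm below the shank

How it is judged (in metres and radians):
On the way, in this order (a step that is already met when the one before it is completed fails the run):
1. the hook has been drawn wholly out of its holster (x of pull_hook in the frame of holster above 0.1 m).
2. the hook's blade reaches down behind the front lip of the orange tote and the hand is at its grip, while the lip is still well inside the rack (x of hook_foot in the frame of tote_orange between -0.05 and -0.005 m and y of hook_foot in the frame of tote_orange between -0.04 and 0.04 m and z of hook_foot in the frame of tote_orange below 0.046 m and distance between the grasp point and hook_grip below 0.058 m and x of tote_orange_lip in the frame of rack_front above 0.04 m), for 0.1 s.
3. the lip comes out past the rack's front with the blade still behind it and the hand at the grip (x of hook_foot in the frame of tote_orange between -0.05 and -0.005 m and y of hook_foot in the frame of tote_orange between -0.04 and 0.04 m and z of hook_foot in the frame of tote_orange below 0.046 m and distance between the grasp point and hook_grip below 0.058 m and x of tote_orange_lip in the frame of rack_front below -0.01 m).
At the end, for the whole second after the job is handed in: The orange tote stands flat on the table with its lip 30 to 70 mm in front of the rack's front and the clipper blade in it; the hook lies at rest on the table, its grip and blade in front of the rack, not touching the tote (x of tote_orange_lip in the frame of rack_front between -0.07 and -0.03 m and angle between tote_orange's own z axis and vertical below 0.1 rad and height (world z) of tote_orange below 0.01 m and horizontal distance between blade_a and tote_orange below 0.06 m and height (world z) of blade_a below 0.04 m and height (world z) of hook_grip between -0.01 and 0.035 m and height (world z) of hook_foot between -0.01 and 0.035 m and x of each of hook_foot, hook_grip in the frame of rack_front below 0 m and contact force between pull_hook and tote_orange below 0.1 N and linear speed of each of pull_hook, tote_orange below 0.02 m/s).
It fails at once if the robot itself touches the orange tote with more than 3 N (contact force between any of the arm, the fingers and tote_orange above 3 N).
It fails at once if the grey tote is moved more than 15 mm (distance of tote_grey from where it was at the start of the episode above 0.015 m).
It also fails if it takes over 72 s, if anything falls off the work surface, if the arm or the gripper's body presses on something with over 40 N, if the wrist force passes 120 N, or if a joint passes its speed limit or range.

## Working session

There is one attempt and no reset: what is moved stays moved. The work goes in short steps, each a Python script; the robot and the scene stay as the last script left them, time stands still between calls to the robot, and variables do not carry over. Pictures are saved under pics/ and viewed, about 8 in all and at most 12, crops included, and the job is handed in when it is done.

```bash
mkdir -p pics; ls; cat > h.py <<'E'
import numpy as np, cv2
from workcell import *
def cloud(c):
    h,w=c["range_z"].shape
    K=np.array([[c["fx"],0,c["cx"]],[0,c["fy"],c["cy"]],[0,0,1]],float)
    u,v=np.meshgrid(np.arange(w),np.arange(h))
    p=cv2.undistortPoints(np.stack([u,v],-1).reshape(-1,1,2).astype(np.float64),K,np.array(c["dist_coeffs"],float)).reshape(h,w,2)
    z=c["range_z"]
    P=np.stack([p[...,0]*z,-p[...,1]*z,-z,np.ones_like(z)],-1)@np.array(c["cam_to_world"]).T
    P=P[...,:3]; P[z==0]=np.nan
    return P
E
python3 - <<'E'
from h import *
import pickle
for n in ("scene","top"):
    c=camera(n); cv2.imwrite(f"pics/{n}0.png",c["image"]); pickle.dump(c,open(f"{n}0.pkl","wb"))
    print(n,np.round(c["cam_to_world"],3).tolist(),c["fx"])
s=read_state();print(s["time"],s["eef_pos"],s["tool_rot"],grip_point_offset)
E
```

```text
pics
scene [[-0.789, -0.24, 0.566, 1115.114], [0.615, -0.298, 0.731, 937.14], [-0.007, 0.924, 0.382, 394.193], [0.0, 0.0, 0.0, 1.0]] 438.6127407837527
top [[0.326, 0.741, -0.587, 137.294], [-0.945, 0.251, -0.207, 89.875], [-0.006, 0.622, 0.783, 718.832], [0.0, 0.0, 0.0, 1.0]] 369.47105875007617
0.1 [ 168.87587101 -601.46585675  230.80882047] [[ 2.70337612e-01 -9.62765537e-01 -3.09985920e-04]
 [-9.62765119e-01 -2.70337784e-01  8.99422495e-04]
 [-9.49733889e-04  5.52959017e-05 -9.99999547e-01]] -18.700000000000003
```

View pics/scene0.png

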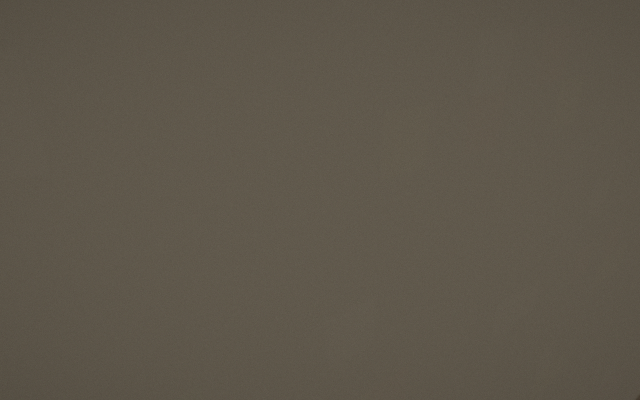

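View pics/top0.png

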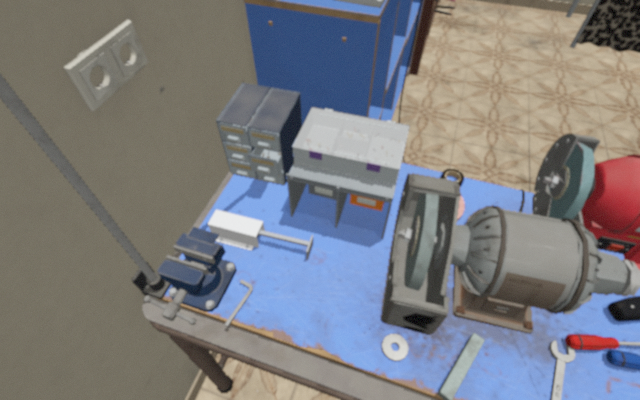

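Scene camera faces a wall and is useless. The top view shows the rack (front opening about 290–390, 170–230), the orange tote in the right bay (367,201), the holster (235,228), the shank running to the blade (310,245), and the grinder at right.

```bash
python3 - <<'E'
from h import *
import pickle
c=pickle.load(open("top0.pkl","rb")); im=c["image"]; P=cloud(c)
cv2.imwrite("pics/crop0.png",cv2.resize(im[95:295,190:420],None,fx=3.4,fy=3,interpolation=cv2.INTER_CUBIC))
hsv=cv2.cvtColor(im,cv2.COLOR_BGR2HSV)
x,y,z=P[...,0],P[...,1],P[...,2]
t=(np.abs(z)<8)&(x>380)&(x<900);print("table z",np.nanmedian(z[t]),t.sum())
m=(hsv[...,0]>5)&(hsv[...,0]<20)&(hsv[...,1]>180)&(hsv[...,2]>150); m[:, :330]=0; m[:,400:]=0;m[:180]=0;m[230:]=0
print("orange",m.sum(),[np.round(np.nanpercentile(a[m],[2,20,50,80,98])) for a in (x,y,z)], np.argwhere(m).min(0),np.argwhere(m).max(0))
# holster roof z~48
R=np.zeros_like(m);R[205:255,200:275]=1
def rect(mask,n):
    pts=P[mask][:,:2].astype(np.float32); r=cv2.minAreaRect(pts); print(n,len(pts),r, np.round(cv2.boxPoints(r)).tolist())
rect(R&(z>42)&(z<54),"holster roof")
R=np.zeros_like(m);R[225:262,258:325]=1
k=R&(z>28)&(z<44); rect(k,"shank+blade top"); print(np.round(P[k][:,:3][::12]).tolist())
R=np.zeros_like(m);R[100:215,285:412]=1
rect(R&(z>134)&(z<147),"roof")
E
```

```text
table z 0.02923802979228185 36555
  return np.nanmean(a, axis, out=out, keepdims=keepdims)
Traceback (most recent call last):
ValueError: zero-size array to reduction operation minimum which has no identity
```

View pics/crop0.png

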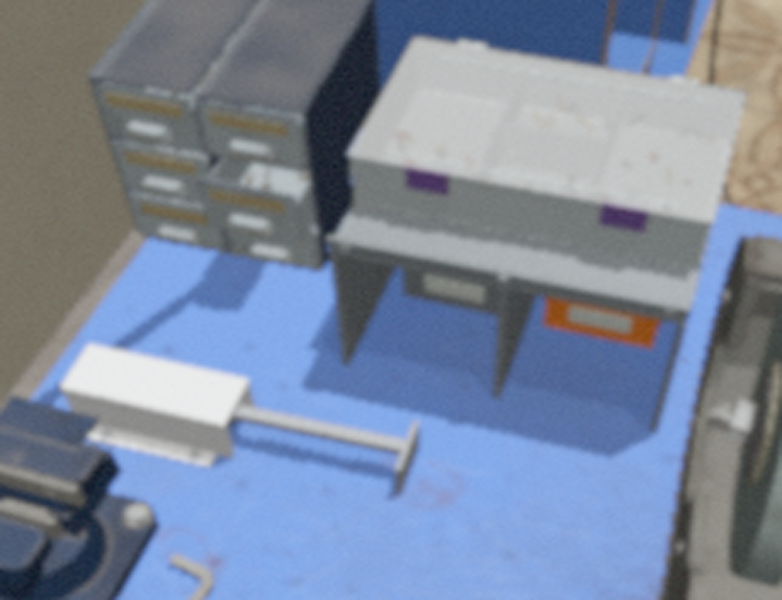

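The crop shows the orange front wall with a label in the right bay (image about 350–385, 194–210); the lip is close under the roof edge. The hook is clearly visible.

```bash
python3 - <<'E' 2>&1 | grep -v Warn
from h import *
import pickle
c=pickle.load(open("top0.pkl","rb")); im=c["image"]; P=cloud(c)
hsv=cv2.cvtColor(im,cv2.COLOR_BGR2HSV)
x,y,z=P[...,0],P[...,1],P[...,2]
m=(hsv[...,0]<22)&(hsv[...,1]>150); m[:, :340]=0; m[:,395:]=0;m[:185]=0;m[220:]=0
print("orange",m.sum(),[np.round(np.nanpercentile(a[m],[2,20,50,80,98])) for a in (x,y,z)], np.argwhere(m).min(0),np.argwhere(m).max(0))
w=np.zeros_like(m); w[190:214,348:388]=1
w&=np.abs(z-25)<30
for zz in range(0,55,6):
    q=w&(z>zz)&(z<zz+6)
    if q.sum()>3: A=P[q]; print(zz,q.sum(),np.round(np.polyfit(A[:,1],A[:,0],1),3), np.round(A[:,1].min()),np.round(A[:,1].max()),np.round(np.median(A[:,0])))
def rect(mask,n):
    pts=P[mask][:,:2].astype(np.float32); r=cv2.minAreaRect(pts); print(n,len(pts),r, np.round(cv2.boxPoints(r)).tolist())
R=np.zeros_like(m);R[205:255,200:275]=1
rect(R&(z>43)&(z<53),"holster roof")
R=np.zeros_like(m);R[225:262,258:325]=1
k=R&(z>30)&(z<42); rect(k,"shank+blade top"); print(np.round(P[k][:,:3][::12]).tolist())
R=np.zeros_like(m);R[100:215,285:412]=1
k=R&(z>134)&(z<158); rect(k,"roof")
# front edge of upstand z~152 : min x per y-bin
for y0 in range(0,400,15):
    q=k&(y>y0)&(y<y0+15)
    if q.sum()>3: i=np.argsort(x[q])[:3]; print(y0,np.round(P[q][i].mean(0),1))
# grey tote
w=np.zeros_like(m); w[183:198,312:338]=1
A=P[w&(z<52)&(z>0)]; print("grey",np.round(np.nanmedian(A,0)))
E
```

```text
orange 112 [array([680., 682., 684., 684., 686.]), array([124., 130., 153., 191., 196.]), array([ 6., 10., 18., 30., 38.])] [195 351] [209 382]
0 154 [-1.66000e-01  7.06925e+02] 110.0 212.0 682.0
6 46 [-3.00000e-02  6.88011e+02] 123.0 197.0 683.0
12 48 [-4.4000e-02  6.9011e+02] 122.0 199.0 683.0
18 55 [-2.90000e-02  6.87383e+02] 122.0 200.0 683.0
24 53 [-3.9000e-02  6.8928e+02] 122.0 200.0 683.0
30 63 [-2.70000e-02  6.87391e+02] 124.0 201.0 683.0
36 11 [-3.50000e-02  6.88105e+02] 122.0 201.0 682.0
42 4 [-3.90000e-02  6.82028e+02] 138.0 178.0 676.0
holster roof 875 ((485.8560485839844, 416.6429138183594), (101.7837905883789, 116.66947174072266), 2.0745534896850586) [[433.0, 473.0], [437.0, 357.0], [539.0, 360.0], [535.0, 477.0]]
shank+blade top 307 ((518.4580078125, 303.9736328125), (44.557655334472656, 118.83305358886719), 5.386486530303955) [[491.0, 361.0], [502.0, 243.0], [546.0, 247.0], [535.0, 365.0]]
[[533.0, 362.0, 39.0], [521.0, 354.0, 35.0], [522.0, 345.0, 34.0], [518.0, 343.0, 38.0], [513.0, 353.0, 36.0], [521.0, 328.0, 37.0], [515.0, 340.0, 35.0], [522.0, 314.0, 37.0], [517
[... 340 characters left out ...]
 38.0], [523.0, 245.0, 31.0], [510.0, 245.0, 31.0]]
roof 2706 ((706.2822875976562, 224.4025421142578), (324.9483947753906, 231.78018188476562), 86.3581314086914) [[580.0, 70.0], [812.0, 55.0], [832.0, 379.0], [601.0, 394.0]]
75 [581.5  79.5 142.2]
90 [605.4 103.1 139.6]
105 [603.  111.8 148.6]
120 [603.7 129.  146. ]
135 [603.3 147.1 145.6]
150 [603.1 159.4 146.2]
165 [602.2 170.2 147.3]
180 [601.5 189.7 142.5]
195 [600.6 206.4 144.4]
210 [600.5 215.5 144.2]
225 [600.1 231.  145.1]
240 [599.8 244.4 150.8]
255 [599.3 266.6 142.9]
270 [598.2 282.2 145.7]
285 [598.  292.4 144.2]
300 [596.2 310.8 145.7]
315 [597.4 321.7 145.7]
360 [717.1 373.3 138.4]
375 [745.2 375.2 152.9]
grey [680. 268.  21.]
```

```bash
python3 - <<'E' 2>&1 | grep -v Warn
from h import *
import pickle
c=pickle.load(open("top0.pkl","rb")); P=cloud(c)
x,y,z=P[...,0],P[...,1],P[...,2]
k=(z>31)&(z<41)&(x>500)&(x<540)&(y>260)&(y<345)
A=P[k]; b=np.polyfit(A[:,1],A[:,0],1); r=A[:,0]-np.polyval(b,A[:,1]); print("shank",len(A),b,np.percentile(r,[5,50,95]),[round(float(np.polyval(b,v)),1) for v in (247,300,350,419)])
k=(z>3)&(z<41)&(x>490)&(x<560)&(y>235)&(y<258)
A=P[k]; print("blade",len(A),np.round(np.percentile(A,[2,50,98],axis=0),1).tolist(),np.polyfit(A[:,0],A[:,1],1))
k=(z>45)&(z<52)&(x>480)&(x<560)&(y>340)&(y<490); k[:205]=0
A=P[k]; print("hol",len(A),np.round(np.percentile(A,[1,50,99],axis=0),1).tolist(),cv2.minAreaRect(A[:,:2].astype(np.float32)))
k=(z>160)&(x>600)&(x<830)&(y>100)&(y<320); print("case",np.round(np.percentile(P[k],[1,99],axis=0)))
def R(h): # hook heading h; jaws across it, tool down
    xa=np.array([-np.sin(h),np.cos(h),0]); za=np.array([0,0,-1.]); return np.column_stack([xa,np.cross(za,xa),za])
print(inverse_kinematics([169,-601,450],read_state()["tool_rot"]))
for h in (-90,90,0,180):
  for p in ([520,300,400],[520,300,12],[518,289,5],[518,289,220],[400,200,220],[531,160,70],[407,160,25],[450,200,20]):
    q=inverse_kinematics(p,R(np.radians(h))); print(h,p,None if q is None else np.round(q,2))
E
```

```text
shank 181 [-6.25830955e-02  5.38441303e+02] [-4.09722082 -0.25787785  5.31583248] [523.0, 519.7, 516.5, 512.2]
blade 112 [[501.7, 244.3, 5.9], [519.9, 246.4, 32.2], [542.6, 257.2, 37.7]] [6.48739673e-02 2.13896063e+02]
hol 831 [[492.8, 360.8, 45.3], [513.6, 415.1, 48.0], [536.0, 472.9, 50.7]] ((514.972412109375, 417.71240234375), (43.505069732666016, 116.67488861083984), 2.0031793117523193)
case [[642. 107. 161.]
 [779. 318. 193.]]
[ 1.2150873   0.39201684 -0.0206465   1.25421776  0.00786856  1.4963861
 -0.1016383 ]
-90 [520, 300, 400] [ 0.06  0.54 -1.11  1.39  0.48  1.5  -1.02]
-90 [520, 300, 12] [-0.17  0.88 -0.67  1.77  0.76  0.77 -1.24]
-90 [518, 289, 5] [-0.18  0.87 -0.64  1.79  0.74  0.73 -1.22]
-90 [518, 289, 220] [ 0.14  0.77 -1.21  1.66  0.75  1.26 -1.23]
-90 [400, 200, 220] [ 0.29  0.45 -1.14  2.02  0.5   0.98 -1.1 ]
-90 [531, 160, 70] [ 0.04  0.71 -0.63  1.88  0.6   0.74 -0.93]
-90 [407, 160, 25] [-0.05  0.67 -0.59  2.2   0.81  0.5  -1.28]
-90 [450, 200, 20] [-0.11  0.73 -0.58  2.06  0.74  0.57 -1.22]
90 [520, 300, 400] [ 0.12  0.61 -1.27  1.38  0.58  1.56  2.05]
90 [520, 
[... 721 characters left out ...]
0.93  0.58]
0 [531, 160, 70] [ 0.03  0.71 -0.61  1.88  0.58  0.74  0.66]
0 [407, 160, 25] [-0.07  0.67 -0.58  2.2   0.79  0.49  0.3 ]
0 [450, 200, 20] [-0.13  0.72 -0.55  2.06  0.71  0.55  0.38]
180 [520, 300, 400] [-0.74  0.36  0.17  1.43 -0.06  1.35 -2.14]
180 [520, 300, 12] [-0.41  0.8  -0.31  1.79  0.38  0.62 -2.52]
180 [518, 289, 5] [-0.41  0.8  -0.29  1.81  0.37  0.59 -2.5 ]
180 [518, 289, 220] [-0.73  0.49  0.17  1.71 -0.1   0.95 -2.09]
180 [400, 200, 220] [-0.74  0.26  0.17  2.07 -0.06  0.82 -2.1 ]
180 [531, 160, 70] [-0.17  0.65 -0.31  1.9   0.32  0.64 -2.25]
180 [407, 160, 25] [-0.64  0.63  0.17  2.22 -0.33  0.31 -1.76]
180 [450, 200, 20] [-0.34  0.67 -0.27  2.07  0.39  0.44 -2.48]
```

```bash
cat >> h.py <<'E'
def R(h):
    xa=np.array([-np.sin(h),np.cos(h),0]); za=np.array([0,0,-1.]); return np.column_stack([xa,np.cross(za,xa),za])
def st(t=""):
    s=read_state(); print(t,round(s["time"],2),np.round(s["eef_pos"],1),"q",np.round(s["qpos"],2),"F",np.round(s["ft_force"],1),"gap",round(float(s["finger_gap"]),1))
def snap(n,name="top"):
    c=camera(name); cv2.imwrite(f"pics/{n}.png",c["image"]); return c
E
python3 - <<'E' 2>&1 | grep -v Warn
from h import *
H=np.radians(-86.5)
movel([169,-601,450],max_speed=300)
goto_joints([-0.6,0.37,0.0,1.42,0,1.35,-0.6]); st("via")
movep([519.5,304,120],R(H)); st("above")
movel([519.5,304,12],max_speed=100,guard=15); st("down")
clamp(); st("clamped")
d=np.radians(-87.3)
print(movel([519.5+135*np.cos(d),304+135*np.sin(d),12],max_speed=80,guard=25)); st("drawn")
snap("drawn")
E
```

```text
via 4.34 [531.2 290.8 394.9] q [-0.6   0.37  0.    1.42  0.    1.35 -0.6 ] F [-0.1 -0.4  0.1] gap 85.8
above 5.41 [520.4 304.4 121.2] q [-0.61  0.62 -0.03  1.75  0.02  0.77 -0.59] F [0.3 0.6 0.6] gap 85.4
down 6.64 [519.9 304.2  12.6] q [-0.61  0.78 -0.03  1.79  0.04  0.57 -0.6 ] F [ 0.2 -0.4 -0.5] gap 85.7
clamped 7.33 [519.7 304.1  12.2] q [-0.61  0.78 -0.03  1.79  0.04  0.57 -0.6 ] F [-0.3  0.5  3.4] gap 8.5
False
drawn 9.16 [525.9 168.4  12.1] q [-0.38  0.73 -0.05  1.93  0.07  0.48 -0.42] F [-0.3  0.3  6.8] gap 8.5
```

```bash
python3 - <<'E' 2>&1 | grep -v Warn
from h import *
import pickle
open_gripper(); s=read_state()["eef_pos"]; movel([s[0],s[1],130],max_speed=200); movel([430,300,200],max_speed=300); st()
c=snap("drawn2"); pickle.dump(c,open("d.pkl","wb")); P=cloud(c); hsv=cv2.cvtColor(c["image"],cv2.COLOR_BGR2HSV)
g=(hsv[...,0]>35)&(hsv[...,0]<90)&(hsv[...,1]>80); 
x,y,z=P[...,0],P[...,1],P[...,2]
g&=(x>450)&(x<590)&(y>150)&(y<370)&(z<60)
print("green",g.sum(),np.round(np.nanpercentile(P[g],[2,50,98],axis=0),1).tolist())
k=(z>31)&(z<41)&(x>490)&(x<550)&(y>130)&(y<225); A=P[k]; b=np.polyfit(A[:,1],A[:,0],1); print("shank",len(A),b)
k=(z>25)&(z<41)&(x>495)&(x<560)&(y>90)&(y<126); print("blade",np.round(np.percentile(P[k],[2,50,98],axis=0),1).tolist())
cv2.imwrite("pics/drawn_crop.png",cv2.resize(c["image"][150:310,180:420],None,fx=3,fy=3,interpolation=cv2.INTER_CUBIC))
E
```

```text
11.42 [429.7 299.7 199.1] q [-0.66  0.4  -0.08  1.9   0.04  0.85 -0.7 ] F [-0.5 -0.2  0.2] gap 85.0
green 557 [[504.9, 239.5, 11.6], [511.5, 279.8, 34.7], [529.0, 321.7, 37.9]]
shank 222 [-6.11631037e-02  5.34532505e+02]
blade [[507.7, 109.3, 28.7], [525.8, 113.7, 35.7], [547.9, 125.6, 38.3]]
```

View pics/drawn_crop.png

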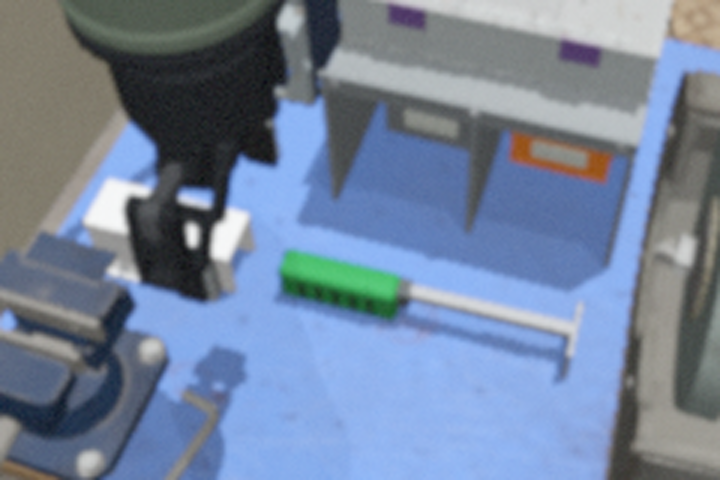

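Hook is fully out: the green grip spans (281–400, 255–315) in the crop, with the blade at (575,335) clear of the grinder.

```bash
python3 - <<'E' 2>&1 | grep -v Warn
from h import *
import pickle
H=np.radians(-86.5); u=np.array([np.cos(H),np.sin(H)])
g=np.array([517,283.5])+5*u
movep([g[0],g[1],110],R(H)); movel([g[0],g[1],5],max_speed=100,guard=15); st("down")
clamp(); st("grip")
movel([g[0]-20,g[1],210],max_speed=150); st("lift")
F=R(0.034)
movel([410,200,210],F,max_speed=70); st("turned")
p=np.array([733.2,163.2])-36*np.array([1,.034])-167*np.array([1,.034]); print("entry TCP",p)
q=p-130*np.array([1,.034])
movel([q[0],q[1],71],max_speed=120); st("staged")
c=snap("staged"); P=cloud(c); x,y,z=P[...,0],P[...,1],P[...,2]
pickle.dump(c,open("s.pkl","wb"))
k=(z>75)&(z<118)&(x>465)&(x<590)&(y>125)&(y<190); 
for a in range(465,595,10):
    m=k&(x>=a)&(x<a+10)
    if m.sum()>3: print(a,m.sum(),np.round(np.median(P[m],0),1),np.round(np.percentile(P[m],[3,97],axis=0)[:,1:],1).tolist())
cv2.imwrite("pics/staged_crop.png",cv2.resize(c["image"][130:310,220:430],None,fx=3,fy=3,interpolation=cv2.INTER_CUBIC))
E
```

```text
down 13.24 [517.6 278.7   5.6] q [-0.56  0.78 -0.05  1.83  0.07  0.53 -0.6 ] F [ 0.4 -0.3  0.3] gap 85.4
grip 13.83 [517.5 278.6   5.3] q [-0.56  0.78 -0.05  1.83  0.07  0.53 -0.6 ] F [-0.5 -0.5  6.1] gap 23.1
lift 15.36 [497.  278.3 209.2] q [-0.57  0.46 -0.06  1.77  0.04  0.92 -0.59] F [ 0.2  0.4 -1.2] gap 23.2
turned 17.18 [410.1 200.1 210. ] q [-0.23  0.31 -0.43  2.03  0.17  0.83  0.85] F [-0.3  0.3 -1.2] gap 23.3
entry TCP [530.2   156.298]
staged 18.56 [400.5 152.2  71.4] q [-0.25  0.51 -0.31  2.21  0.35  0.46  0.76] F [-0.1  0.4 -1.3] gap 23.3
```

View pics/staged_crop.png

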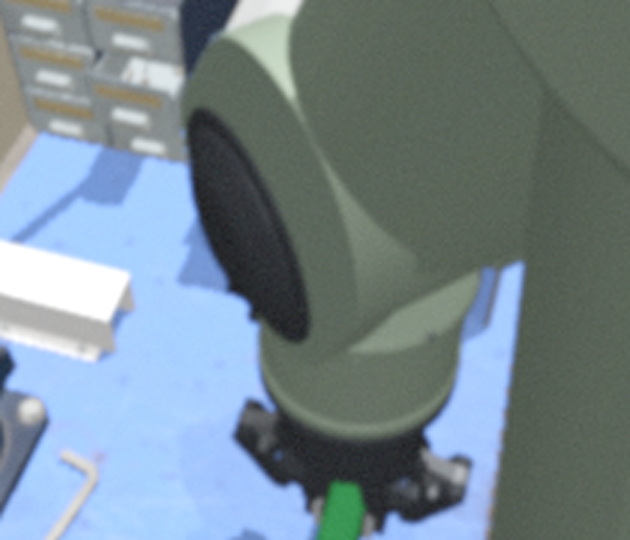

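The arm hides the hook's front; the green grip is in the jaws at crop (340,510). I'll use the wrist camera to see the blade.

```bash
python3 - <<'E' 2>&1 | grep -v Warn
from h import *
import pickle
c=snap("w1","wrist"); pickle.dump(c,open("w1.pkl","wb")); P=cloud(c); print(np.round(c["cam_to_world"],2).tolist(),c["fx"])
x,y,z=P[...,0],P[...,1],P[...,2]
k=(z>60)&(z<125)&(x>455)&(x<600)&(y>120)&(y<200)
for a in range(455,600,10):
    m=k&(x>=a)&(x<a+10)
    if m.sum()>3: print(a,m.sum(),np.round(np.median(P[m],0),1),np.round(np.percentile(P[m],[3,97],axis=0)[:,1:],1).tolist())
E
```

```text
[[-0.03, -0.96, -0.29, 326.49], [1.0, -0.03, -0.01, 148.75], [-0.0, -0.29, 0.96, 214.98], [0.0, 0.0, 0.0, 1.0]] 317.83715219754913
```

View pics/w1.png

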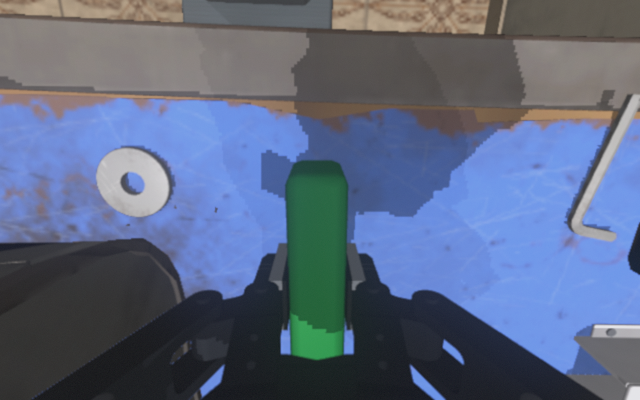

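The wrist camera looks rearward and shows the grip's rear end, straight (columns 288–346). I'll check the hook's pitch from the grip's top plane.

```bash
python3 - <<'E' 2>&1 | grep -v Warn
from h import *
import pickle
c=pickle.load(open("w1.pkl","rb")); P=cloud(c); hsv=cv2.cvtColor(c["image"],cv2.COLOR_BGR2HSV)
g=(hsv[...,0]>40)&(hsv[...,0]<85)&(hsv[...,1]>120); g[:,:280]=0; g[:,355:]=0; g[:188]=0
g=cv2.erode(g.astype(np.uint8),np.ones((7,7)))>0
A=P[g]; A=A[np.isfinite(A).all(1)]
print(len(A),np.round(np.percentile(A,[2,50,98],axis=0),1).tolist())
print(np.linalg.lstsq(np.c_[A[:,:2]-A[:,:2].mean(0),np.ones(len(A))],A[:,2],rcond=None)[0])
m=[]
for a in np.arange(np.percentile(A[:,0],5),np.percentile(A[:,0],95),4):
    B=A[abs(A[:,0]-a)<2]; m.append((a,(B[:,1].min()+B[:,1].max())/2))
print(np.polyfit(*np.array(m).T,1),np.round(m[0],1),np.round(m[-1],1))
E
```

```text
8207 [[357.8, 141.1, 101.5], [388.7, 150.9, 103.0], [427.9, 160.7, 104.2]]
[-2.86809093e-03 -2.88233339e-03  1.02956650e+02]
[3.46291132e-02 1.37409304e+02] [359.6 149.8] [423.6 152. ]
```

```bash
python3 - <<'E' 2>&1 | grep -v Warn
from h import *
d=np.array([1,.034]); p=np.array([530.2,156.8])
print(movel([*p,71],max_speed=80,guard=8)); st("in")
print(movel([*p,27],max_speed=50,guard=6)); st("low"); wait(0.2)
e=p-d*(530.2-415)
print(movel([*e,27],max_speed=50,guard=20)); st("pulled")
e=p-d*(530.2-398.5)
print(movel([*e,27],max_speed=40,guard=20)); st("pulled2")
c=snap("pulled"); snap("pulledw","wrist")
E
```

```text
False
in 20.43 [529.9 156.8  71. ] q [-0.16  0.65 -0.33  1.9   0.33  0.65  0.91] F [-0.3  0.2 -0.8] gap 23.0
False
low 21.47 [530.3 156.9  27.3] q [-0.18  0.72 -0.29  1.91  0.37  0.56  0.88] F [-0.4  0.5 -1. ] gap 22.9
False
pulled 24.12 [415.1 152.9  27. ] q [-0.3   0.62 -0.24  2.2   0.4   0.37  0.73] F [2.4 1.2 0.4] gap 23.0
False
pulled2 24.69 [398.  152.2  27. ] q [-0.32  0.6  -0.23  2.24  0.4   0.34  0.71] F [-0.7 -0.9  1.1] gap 22.9
```

View pics/pulled.png

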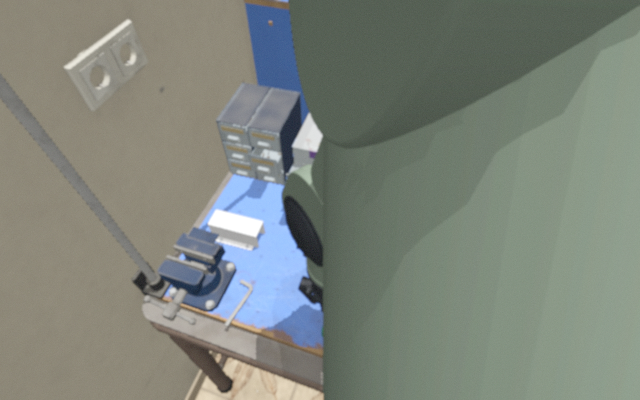

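The arm blocks the view; the pull force (about 2.4 N) matches dragging the tote. I'll unhook, lay the hook down and look.

```bash
python3 - <<'E' 2>&1 | grep -v Warn
from h import *
import pickle
movel([406,152.5,27],max_speed=40,guard=10)
print(movel([406,152.5,80],max_speed=60,guard=8)); movel([406,152.5,200],max_speed=150); st("up")
F=R(np.radians(-88))
movel([445,290,200],F,max_speed=80); st("turned")
movel([445,290,40],max_speed=120); print(movel([445,290,5.5],max_speed=40,guard=5)); st("down")
open_gripper(); movel([445,290,140],max_speed=120); movel([430,320,200],max_speed=200);st()
c=snap("laid"); pickle.dump(c,open("l.pkl","wb")); P=cloud(c); x,y,z=P[...,0],P[...,1],P[...,2]
hsv=cv2.cvtColor(c["image"],cv2.COLOR_BGR2HSV)
o=(hsv[...,0]<22)&(hsv[...,1]>150)&(x>520)&(x<720)&(y>90)&(y<230)&(z<70)
print("orange",o.sum(),np.round(np.percentile(P[o],[1,50,99],axis=0),1).tolist())
t=o&(z>44)&(z<56); A=P[t]
for a in range(120,205,12):
    B=A[(A[:,1]>=a)&(A[:,1]<a+12)]
    if len(B): print(a,len(B),np.round(np.sort(B[:,0])[:4],1),np.round(np.median(B[:,2]),1))
k=(z>134)&(z<158)&(x>585)&(x<640)
for a in range(105,325,20):
    q=k&(y>a)&(y<a+20)
    if q.sum()>3: print("rack",a+10,np.round(np.sort(x[q])[:5],1))
cv2.imwrite("pics/laid_crop.png",cv2.resize(c["image"][110:320,200:430],None,fx=2.8,fy=2.8,interpolation=cv2.INTER_CUBIC))
E
```

```text
False
up 27.12 [405.6 152.3 199.3] q [-0.14  0.29 -0.43  2.1   0.17  0.79  0.94] F [ 0.1 -0.3 -0.9] gap 23.3
turned 29.05 [444.9 289.8 199.9] q [-0.62  0.41 -0.1   1.88  0.05  0.85 -0.7 ] F [-0.1 -0.7 -2.6] gap 23.3
True
down 31.37 [444.7 289.6   5.3] q [-0.64  0.73 -0.07  1.98  0.1   0.44 -0.75] F [-0.5 -0.3  6.1] gap 23.1
 33.76 [429.8 320.  199.8] q [-0.67  0.42 -0.1   1.86  0.05  0.86 -0.77] F [ 0.2 -0.3 -0.8] gap 85.3
orange 1401 [[551.9, 117.9, 0.8], [635.0, 160.8, 20.0], [659.2, 199.4, 52.1]]
120 72 [552.5 552.8 552.9 552.9] 49.9
132 41 [551.5 552.  552.4 553.7] 49.9
144 38 [551.8 551.9 552.9 553.3] 50.2
156 38 [551.7 552.5 553.1 553.3] 50.4
168 38 [549.6 549.7 551.9 551.9] 49.5
180 44 [549.6 549.9 549.9 550.2] 50.0
192 96 [550.4 551.1 552.2 553.5] 49.9
rack 115 [603.8 603.8 604.2 604.2 604.4]
rack 135 [603.4 604.  604.  604.2 604.2]
rack 155 [602.5 603.  603.1 603.1 603.5]
rack 175 [601.9 602.1 602.3 602.3 602.3]
rack 195 [601.5 601.7 602.1 602.1 602.2]
rack 215 [599.3 599.9 599.9 600.  600.5]
rack 235 [599.7 600.  600.  600.1 600.2]
rack 255 [599.2 599.5 599.7 599.8 599.9]
rack 275 [597.9 598.4 598.9 599.1 599.1]
rack 295 [597.  597.6 597.8 598.  598.2]
rack 315 [595.3 596.  596.3 596.4 596.7]
```

View pics/laid_crop.png

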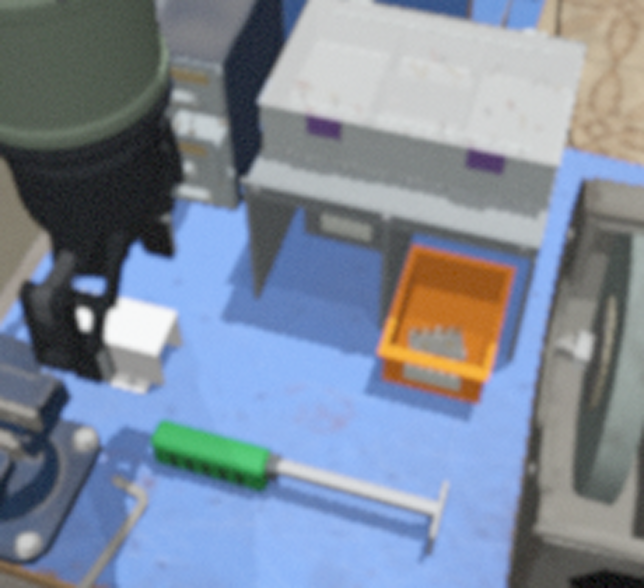

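The tote sits with its lip at x about 552, which is 50 mm ahead of the rack front at 602. It is flat (rim z about 50 mm) with the clipper blade inside at crop (435,342). The hook lies flat, clear of the tote and in front of the rack, and the grey tote is still in place.

```bash
python3 -c "
from workcell import *
finish_job()"
```

```text
the job is handed in; nothing more can be done
```

The job is done and handed in at about 34 s of the 72 s allowed; `finish_job()` gives no verdict. I drew the hook about 135 mm out of its holster by the shank and took it again by the green grip. I then lowered the blade behind the orange tote's lip, dragged the tote out, unhooked, and laid the hook on the open table.

What the last camera view showed:
- **Tote position:** the lip is about 50 mm in front of the rack (lip x about 552 mm, rack front about 602 mm), and the rim is level at z about 50 mm.
- **Clipper blade:** it is still in the orange tote, towards the front; I judged this by eye from the picture and did not measure it.
- **Hook:** it lies in front of the rack, along y at about x = 445 mm, with a visible gap to the tote.
- **Grey tote:** it looked undisturbed, but I did not measure it again at the end.

No force guard tripped before the final set-down, where the contact was intended. The "scene" camera only showed a wall, and the arm hid the tote while the hook was engaged. During the drag I had only the arm position and the 2–3 N pull force to go on, and the result was checked afterwards.

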